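# Clamp the opened phone in the rail holder

## Robot

A 6-joint arm with a two-finger parallel gripper is mounted at the origin on a cart in front of the work surface, level with it; the furniture and walls round the work are solid. World frame = base frame: x ahead of the robot, y to its left, z up, the work surface at z = 0. Lengths are in m, angles in degrees, forces in N, time in s.
With the tool pointing down it reaches from about 0.4 to 0.825 m from the base axis. Payload 7 kg.
Tool frame: the origin (TCP) lies at the very end of the fingers, on their centre line; the grasp point (between the pads) lies 19 mm behind it; z points along the fingers, y is the line along which they close (so a half turn about z gives the same grasp; the last joint's range is limited). The gripper opens to 88 mm and grips with 3 to 60 N. Pads are 19 mm wide; open, the fingers measure 130 mm over their backs; the gripper's body (78 mm by 193 mm) begins 47 mm behind the grasp point.
Start: joints at [87.382, 20.546, 0.682, 0, -70.136, -16.507], TCP at [0.221, 0.638, 0.206] pointing down, gripper open.
Joint ranges: [-176.03, 176.03], [-82.01, 121.73], [-58.28, 71.71], [-173.87, 95.51], [-174.79, -0.11], [-173.66, 173.66]. Speed limits (degrees/s): [136.94, 136.94, 172.46, 180, 180, 180].

## Interface

Orientations are given as [roll, pitch, yaw] about the fixed x, y, z axes, in that order (R = Rz(yaw) Ry(pitch) Rx(roll)).
In Python, from plant import get_state, imaging, r, finder gives the robot as it stands.
- The arm moves only by the shell command python3 -m handwheel 'ROWS' [FORCE]. ROWS is JSON, a list of rows, each a list of 5 numbers: the closure, from 0 (fully open) to 1 (shut), then the shift along the world's x, y, z in cm, then the turn about the world's z in degrees. A call has 1 to 8 rows; each row is the pose to reach, as a shift and turn from the pose commanded when the call began; what a row does not reach only later rows make up. A row lasts 1/8 s, in which the tool goes at most 62.5 mm and 10.7 degrees, less where a joint would pass 70% of its speed; a pose out of reach is approached as far as the arm can. A call with a gripper value outside its range is refused whole. The fingers move at their own pace and stop on an object; FORCE is the grip in N (left out, the last holds). Time passes only in rows, so rows that repeat a pose let the fingers close. It gives the time, the measured TCP pose, the force, the opening and the grip force at its end, in the units of the state.
- get_state(): the state, without advancing time (a new reading comes with each control period).
- imaging.capture(name): name is "side" or "top"; returns (picture, depth): 384x512x3 uint8, red, green, blue; 384x512 float32, m along the optical axis (not along the pixel's ray), 0 where there is no reading.
- imaging.get_calibration(name): a dict with "fx", "fy", "cx", "cy" (pixels), "rvec" (rotation vector, rad) and "tvec" (3), from world to camera coordinates, as OpenCV has them. Camera axes: x right, y down, z forward; pixel columns grow to the right and rows downward; lengths in m; the calibration is good to about 2 mm. A picture is of the moment at which its call begins. get_calibration takes no time and is no camera call.
- r.close_job(): hands the job in; it is judged then, once.
Trained networks look in the newest picture that a camera, given by its name, has taken for a name from the list of things; names that differ only in an ending like _2 or _b are one class to them, and where a whole thing is asked for, a point or a joint stands for the part that bears it (a point fixed in the world has none). Each returns a list of dicts, best first, with "p" (0 to 1); they miss things now and then, are a little off and sometimes report something else, mostly with a low value. They report only what shows in the picture. A call takes as long as a camera call.
- finder.cut_out(camera, query): "region" (384x512 bool, what is visible of it) and "pixel" ([column, row] in pixels, amid what is visible of it).
The state is a dict: "time_s": time; "joints": joint angles; "qd": joint speeds; "joint_torque": joint torques, N m; "tcp_pos": TCP position; "eef_rot": TCP orientation; "contact_force": force on the tool from outside, world axes, zero at the start; "moment": the same for the moment, N m; "gripper_width": finger opening in m; "gripper_force": force on a finger pad.
Only numpy, scipy, OpenCV 4.12 (cv2) and the standard library are available. Lean on these libraries where they do the work, as an engineer would, in place of code of your own. Each camera call takes 0.05 s, during which the arm holds its last target. There are 200 camera calls.

## Task

The opened phone lies loose in the rail holder. Loosen the knurled thumb screw (the set screw on top of the sliding jaw's hub collar), slide the collar along its shaft until the jaw presses the phone against the sprung far jaw with about 10 N - firm, but gently, the frame bows if pressed much harder - and keep it pressed there while you tighten the screw again, so that the phone stays clamped when you let go. Leave the cup of screws, the battery and the tweezers lying near the holder where they are.

Things in the scene. Friction and masses are not known exactly. Their poses are not given: they have to be found in the camera images.
- holder: Rail holder: heavy aluminium base 104 x 212 x 8 mm, stands fast. Origin: centre of its underside; x along its short side, y along its long side and the shaft, z up. The 16 mm steel shaft (axis 24 mm above the cloth, at x = 0) runs between two end supports (inner faces at y = -89 and +89 mm, 37 mm high). The sliding jaw is on the -y side of the phone, the far jaw on the +y side.
- bed (a point): Middle of the bed, at y = 15 mm in the holder, 36 mm above the cloth: two rubber-topped strips (at x = -34 and 34 mm, y = -18 to 48 mm) that carry the phone. Beyond it stands the far jaw (84 mm wide, 47 mm high), set by a sunk grub screw; its place is NOT measured: its sprung nose's face rests somewhere between holder y = 38 and 56 mm. The nose yields from 3 N, plus 3.5 N per mm, and bottoms after 5 mm.
- jaw: Sliding jaw on its hub collar: dark steel collar 31 mm across, 24 mm long. Origin: on the shaft axis, 24 mm above the cloth, mid collar, straight below the thumb screw; axes as the holder's. Slides only along holder y (origin from -72 to -7 mm), +y to the phone. Screw tight: friction holds it against 15 to 20 N. Screw loose: it drags with 1 to 2 N, and the nose's spring pushes it back if let go.
- jaw_face (a point): Middle of the sliding jaw's rubber face (80 mm wide, 37 to 47 mm above the cloth) that meets the phone's long side; 26 mm in +y of the origin of body jaw. From its start it travels some 15 to 60 mm to the clamped place.
- screw_head (a point): Thumb screw: upright knurled steel head, 22 mm across and 22 mm high (49 to 71 mm above the cloth), on top of the hub collar. This point lies on its axis, 61 mm above the cloth. All else near it is lower than 48 mm.
- thumb_screw (a joint): Angle of the thumb screw in rad: 0 fully tight (end stop), growing as it is turned counterclockwise seen from above (loosened), up to 2.6; at the start 0 to 0.2. It bites on the shaft below 0.9: above 1.0 the collar is free, below 0.4 it is well tightened. Turning takes 0.05 N m loose to 0.1 N m tight. It stays where it is left.
- phone: Opened phone frame, 110 x 48 x 9 mm, 60 g, lying face up and loose on the bed strips, its long sides facing the jaws, with some mm of play to either jaw. Origin: centre of its underside; x along its 110 mm, y across its 48 mm.
- screw_cup: Small steel cup with screws, 46 mm across, 21 mm high, loose on the cloth just beyond the holder's -y end. Origin: centre of its underside. To be left alone.
- battery: Flat phone battery 56 x 38 x 6 mm, loose on the cloth close to the holder's near (-x) long side. Origin: centre of its underside. To be left alone.
- tweezers: Fine steel tweezers, 125 mm long, 8 mm high, loose on the cloth some 25 to 40 cm to the right of the holder's middle (robot's view). Origin: centre of its underside. To be left alone.

How it is judged:
By the outcome, as a careful person would: the job done as asked, in the order asked, and still so for the second after the job is handed in, with the robot touching nothing.
It also fails if it takes over 51 s, if anything falls off the work surface, if the arm or the gripper's body presses on something with over 40 N, if the wrist force passes 120 N, or if a joint passes its speed limit or range.

## Working session

There is one attempt and no reset: what is moved stays moved. The work goes in short steps, Python scripts to look and compute and a shell command to move; the robot and the scene stay as the last step left them, time stands still between calls to the robot, and variables do not carry over. Pictures are saved under pics/ and viewed, at most 10 in all, crops included, and the job is handed in when it is done.

```bash
ls; mkdir -p pics; cat > h.py <<'E'
import numpy as np,cv2
from plant import get_state, imaging, r, finder
def cal(n):
    c=imaging.get_calibration(n);R=cv2.Rodrigues(np.array(c['rvec'],float))[0]
    return c,R,np.array(c['tvec'],float).ravel()
def cloud(n,depth):
    c,R,t=cal(n);v,u=np.mgrid[:384,:512]
    P=np.stack([(u-c['cx'])/c['fx']*depth,(v-c['cy'])/c['fy']*depth,depth],-1)
    W=(P-t)@R; W[depth<=0]=np.nan
    return W
def save(n,im): cv2.imwrite('pics/'+n,im[...,::-1])
E
python3 - <<'E'
from h import *
np.set_printoptions(precision=4,suppress=True)
print(get_state())
for n in('top','side'):
    im,d=imaging.capture(n); save(n+'1.png',im); W=cloud(n,d); np.savez(n+'1.npz',im=im,W=W)
    c,R,t=cal(n); print(n,'cam at',-R.T@t)
    for q in('screw_head','phone','jaw','holder','tweezers','screw_cup','battery'):
        for o in finder.cut_out(n,q)[:1]:
            m=o['region']; p=W[m]; print(q,round(o['p'],2),o['pixel'],m.sum(),np.nanmedian(p,0),np.nanpercentile(p,2,0),np.nanpercentile(p,98,0))
E
```

```text
pics
{'time_s': 0.0, 'joints': array([ 87.3822,  20.5912,   0.6353,  -0.0197, -70.1365, -16.5077]), 'qd': array([ 0.0603,  0.0104, -0.1482,  0.0223,  0.0854, -0.0849]), 'joint_torque': array([  0.0001, -58.272 ,  29.3038,   6.9967,   0.0068,  -0.0002]), 'tcp_pos': array([0.221 , 0.6373, 0.2048]), 'eef_rot': array([179.9062,  -0.0085, -19.1322]), 'contact_force': array([ 0.5708, -0.3775,  0.2325]), 'moment': array([0.0044, 0.0035, 0.0416]), 'gripper_force': 0.0, 'gripper_width': 0.08788579843538422}
top cam at [ 0.3351 -0.054   0.9021]
screw_head 0.44 [226.2, 184.0] 76 [ 0.4956 -0.0014  0.0703] [ 0.4866 -0.0108  0.0644] [0.506  0.0094 0.073 ]
phone 0.63 [192.4, 181.9] 744 [0.4976 0.0768 0.0415] [0.454  0.048  0.0363] [0.5587 0.1026 0.0467]
jaw 0.54 [218.0, 185.5] 329 [0.4922 0.0126 0.0464] [ 0.4621 -0.0116  0.0068] [0.534  0.0338 0.0724]
holder 0.85 [209.5, 181.3] 2558 [0.5016 0.0318 0.0086] [ 0.4486 -0.0395  0.0042] [0.5664 0.1672 0.0698]
tweezers 0.52 [328.0, 233.8] 15 [ 0.3801 -0.2568  0.0068] [ 0.3752 -0.2613 -0.0009] [ 0.478  -0.2454  0.0106]
screw_cup 0.57 [250.7, 204.9] 316 [ 0.4563 -0.0702  0.004 ] [ 0.4327 -0.0916 -0.0015] [ 0.4789 -0.0485  0.0205]
battery 0.65 [184.4, 213.2] 369 [0.4238 0.0997 0.005 ] [0.3954 0.0769 0.0016] [0.4509 0.122  0.0084]
side cam at [ 0.3775 -0.9031  0.4186]
jaw 0.76 [257.7, 191.5] 305 [0.4987 0.002  0.0457] [ 0.463  -0.0116  0.0306] [0.5399 0.0267 0.0728]
holder 0.69 [260.8, 202.2] 1138 [0.4994 0.0018 0.0112] [ 0.4533 -0.0423  0.006 ] [0.5568 0.0913 0.0706]
tweezers 0.81 [237.0, 267.8] 380 [ 0.4232 -0.254   0.0058] [ 0.3744 -0.2612  0.0004] [ 0.4859 -0.2425  0.01  ]
screw_cup 0.56 [247.5, 217.4] 247 [ 0.4556 -0.0603  0.0131] [ 0.4359 -0.091   0.0032] [ 0.475  -0.046   0.0211]
battery 0.66 [228.6, 197.3] 170 [0.4254 0.0957 0.0066] [0.3978 0.0756 0.0012] [0.4515 0.1304 0.0089]
```

```bash
python3 - <<'E'
from h import *
a=np.load('top1.npz');im=a['im'];W=a['W']
s=im[130:250,130:290]; save('c1.png',cv2.resize(s,(800,600),interpolation=cv2.INTER_CUBIC))
m=np.isfinite(W[...,0])&(W[...,0]>.4)&(W[...,0]<.65)&(W[...,1]>-.08)&(W[...,1]<.22)
def rect(lo,hi,x=None):
    k=m&(W[...,2]>lo)&(W[...,2]<hi)
    n,l,st,_=cv2.connectedComponentsWithStats(k.astype(np.uint8))
    for i in range(1,n):
        if st[i,4]>25:
            p=W[l==i]; print(lo,hi,st[i],p.mean(0).round(4),cv2.minAreaRect((p[:,:2]*1000).astype(np.float32)))
rect(.063,.08);rect(.040,.0495);rect(.028,.05);rect(.004,.012)
E
```

```text
0.063 0.08 [130 115  36  27 120] [0.6049 0.1657 0.0712] ((608.567138671875, 171.97279357910156), (31.385852813720703, 94.62239074707031), 35.34164047241211)
0.063 0.08 [172 115  70   5 190] [0.648  0.0426 0.0714] ((647.7727661132812, 44.52592849731445), (3.498600959777832, 161.45016479492188), 0.06678140163421631)
0.063 0.08 [219 177  10  10  81] [ 0.4961 -0.0006  0.07  ] ((496.963134765625, -0.6620903015136719), (20.96637725830078, 20.518566131591797), 4.50413179397583)
0.04 0.0495 [192 120  49   3  67] [0.6477 0.0277 0.0443] ((647.691162109375, 24.377979278564453), (2.8465933799743652, 115.66085815429688), 0.644956648349762)
0.04 0.0495 [137 128  30  17  49] [0.5994 0.1685 0.0441] ((600.7490234375, 171.83229064941406), (18.454160690307617, 77.15670013427734), 30.022781372070312)
0.04 0.0495 [177 155  30  48 533] [0.5059 0.0758 0.0432] ((507.3094482421875, 75.83540344238281), (48.20944595336914, 109.59709167480469), 79.67439270019531)
0.04 0.0495 [167 156  18  35 281] [0.5169 0.1138 0.0457] ((517.7783813476562, 115.37220764160156), (27.273286819458008, 83.2970962524414), 79.42093658
[... 1035 characters left out ...]
740600586), (97.77374267578125, 104.23912811279297), 79.79358673095703)
0.004 0.012 [187 167  14   9  75] [0.5331 0.0775 0.0077] ((532.342529296875, 77.29362487792969), (32.28412628173828, 14.882523536682129), 79.71973419189453)
0.004 0.012 [152 176  26  23 294] [0.4882 0.1482 0.0074] ((493.4461364746094, 141.7034149169922), (64.15771484375, 46.43115234375), 79.37101745605469)
0.004 0.012 [246 196  12  15  50] [ 0.4589 -0.0703  0.0067] ((459.97479248046875, -72.14293670654297), (32.59520721435547, 23.933664321899414), 40.507225036621094)
0.004 0.012 [171 202  24  24 247] [0.425  0.0998 0.0057] ((422.9765319824219, 99.65463256835938), (37.3172492980957, 55.571712493896484), 65.81742858886719)
```

View pics/c1.png

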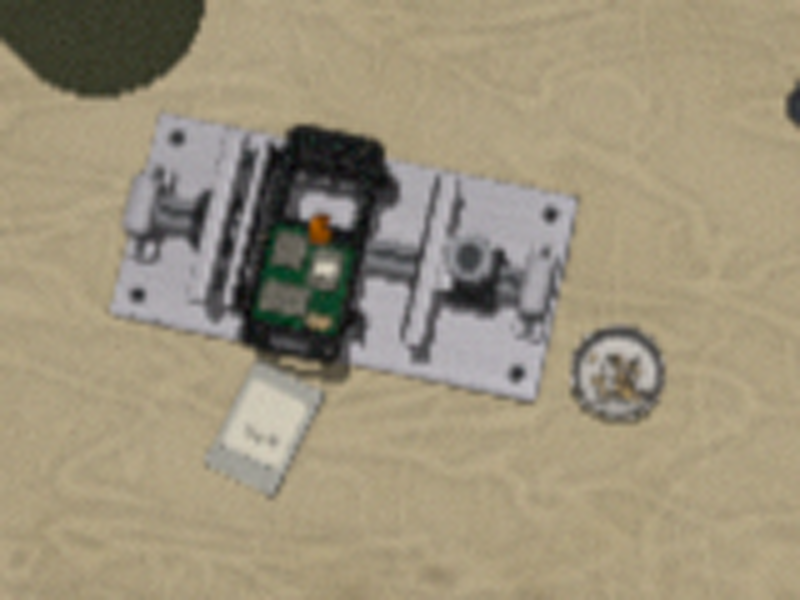

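View pics/side1.png

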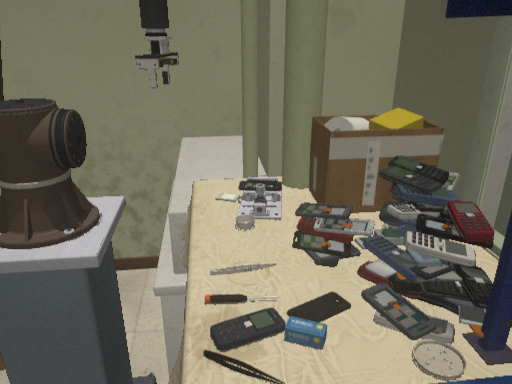

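```bash
python3 - <<'E'
from h import *
a=np.load('side1.npz');W=a['W']
for rr in (20,60,100,140,165):
    print(rr,[(c,W[rr,c].round(2).tolist()) for c in (243,250,256,288,303,318)])
b=np.load('top1.npz');save('top1b.png',b['im']);T=b['W']
# tall things near the work, top-view: height map cells
m=np.isfinite(T[...,2])&(T[...,2]>.1)&(T[...,0]>.25)&(T[...,0]<.75)&(T[...,1]>-.2)&(T[...,1]<.6)
p=T[m];k=np.round(p[:,:2]/.04)*.04
for u in np.unique(k,axis=0): 
    q=p[(k==u).all(1)]; print(u.round(2),len(q),q[:,2].max().round(2),end='; ')
E
```

```text
20 [(243, [0.49, 0.3, 0.44]), (250, [0.51, 0.29, 0.44]), (256, [0.53, 0.3, 0.44]), (288, [0.59, 0.18, 0.44]), (303, [0.62, 0.14, 0.44]), (318, [0.66, 0.14, 0.44])]
60 [(243, [0.49, 0.31, 0.33]), (250, [0.51, 0.29, 0.34]), (256, [0.53, 0.31, 0.33]), (288, [0.59, 0.17, 0.34]), (303, [0.63, 0.14, 0.34]), (318, [0.67, 0.15, 0.34])]
100 [(243, [0.49, 0.31, 0.22]), (250, [0.51, 0.29, 0.22]), (256, [0.53, 0.3, 0.22]), (288, [0.6, 0.17, 0.24]), (303, [0.63, 0.14, 0.25]), (318, [0.67, 0.16, 0.24])]
140 [(243, [0.49, 0.31, 0.1]), (250, [0.51, 0.3, 0.11]), (256, [0.53, 0.31, 0.1]), (288, [0.6, 0.16, 0.14]), (303, [0.63, 0.14, 0.14]), (318, [0.65, 0.05, 0.16])]
165 [(243, [0.49, 0.31, 0.02]), (250, [0.51, 0.3, 0.03]), (256, [0.53, 0.31, 0.02]), (288, [0.6, 0.16, 0.07]), (303, [0.64, 0.14, 0.07]), (318, [0.65, 0.04, 0.1])]
[0.48 0.28] 492 0.39; [0.48 0.32] 808 0.38; [0.52 0.28] 1202 0.4; [0.52 0.32] 70 0.39; [0.56 0.2 ] 12 0.51; [0.56 0.28] 2064 0.44; [0.56 0.32] 1105 0.4; [0.56 0.36] 379 0.33; [0.6  0.12] 39 0.51; [0.6  0.16] 5429 0.55; [0.6 0.2] 3130 0.55; [0.6  0.24] 238 0.53; [0.6  0.28] 2461 0.44; [ 0.64 -0.04] 203 0.21; [0.64 0.  ] 413 0.21; [0.64 0.04] 422 0.21; [0.64 0.08] 415 0.21; [0.64 0.12] 423 0.51; [0.64 0.16] 1622 0.48; [0.64 0.28] 1634 0.45; [ 0.68 -0.04] 61 0.21; [0.68 0.  ] 153 0.21; [0.68 0.04] 520 0.23; [0.68 0.08] 290 0.22; [0.68 0.12] 236 0.21; [0.68 0.16] 103 0.46; [ 0.72 -0.2 ] 45 0.17; [ 0.72 -0.16] 26 0.17; [ 0.72 -0.04] 49 0.21; [0.72 0.  ] 357 0.22; [0.72 0.04] 365 0.22; [0.72 0.08] 375 0.22; [0.72 0.12] 448 0.21; [0.72 0.16] 118 0.19; [ 0.76 -0.2 ] 35 0.14; [ 0.76 -0.16] 78 0.17; [ 0.76 -0.04] 14 0.21; [0.76 0.  ] 10 0.2; [0.76 0.04] 66 0.21; [0.76 0.08] 84 0.21; [0.76 0.12] 73 0.21; [0.76 0.16] 28 0.18;
```

View pics/top1.png

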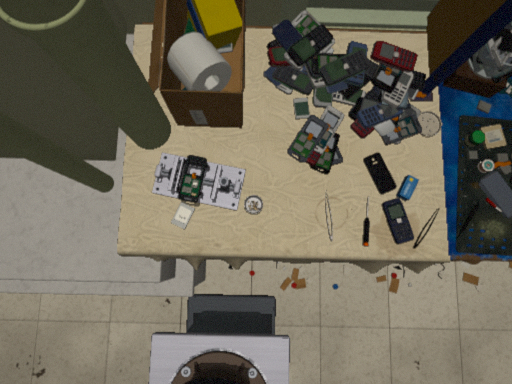

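```bash
python3 -m handwheel '[[0,1.4,-4,0,-8],[0,2.8,-8,0,-16],[0,4.2,-12,0,-24],[0,5.5,-16,0,-32],[0,7,-20,0,-40],[0,8.5,-24,0,-48],[0,10,-28,0,-55],[0,11,-31,0,-61]]' 20 && python3 -m handwheel '[[0,2,-5,0,0],[0,4,-10,0,0],[0,6,-15,0,0],[0,8,-20,0,0],[0,10,-25,0,0],[0,13,-29,0,0],[0,16,-32.5,0,0],[0,16.5,-33,0,0]]'
```

```text
time_s: 1.8
tcp_pos: [0.3315, 0.3262, 0.2061]
eef_rot: [-180.0, 0.0, -80.4]
contact_force: [0.4, 0.1, 0.6]
gripper_width: 0.0877
gripper_force: 0.0
time_s: 2.8
tcp_pos: [0.4973, -0.0043, 0.2055]
eef_rot: [180.0, -0.0, -80.3]
contact_force: [-0.1, 0.1, -0.1]
gripper_width: 0.0875
gripper_force: 0.0
```

```bash
python3 -m handwheel '[[0.2,0,0.35,-5,0],[0.4,0,0.35,-10,0],[0.5,0,0.35,-13,0],[0.5,0,0.35,-14.5,0],[0.5,0,0.35,-15.4,0],[0.5,0,0.35,-15.4,0]]' 5 && python3 - <<'E'
from h import *
s=get_state();print(s['tcp_pos'],s['gripper_width'])
for n in('top','side'):
    im,d=imaging.capture(n);W=cloud(n,d);save(n+'2.png',cv2.resize(im[120:240,180:340] if n=='side' else im[130:250,130:290],(800,600),interpolation=cv2.INTER_CUBIC))
E
```

```text
time_s: 3.55
tcp_pos: [0.4964, 0.0015, 0.0521]
eef_rot: [-180.0, 0.0, -80.1]
contact_force: [0.9, -0.1, 0.3]
gripper_width: 0.0443
gripper_force: 0.0
[0.49644644 0.00147092 0.05210093] 0.04426262294276958
```

View pics/side2.png

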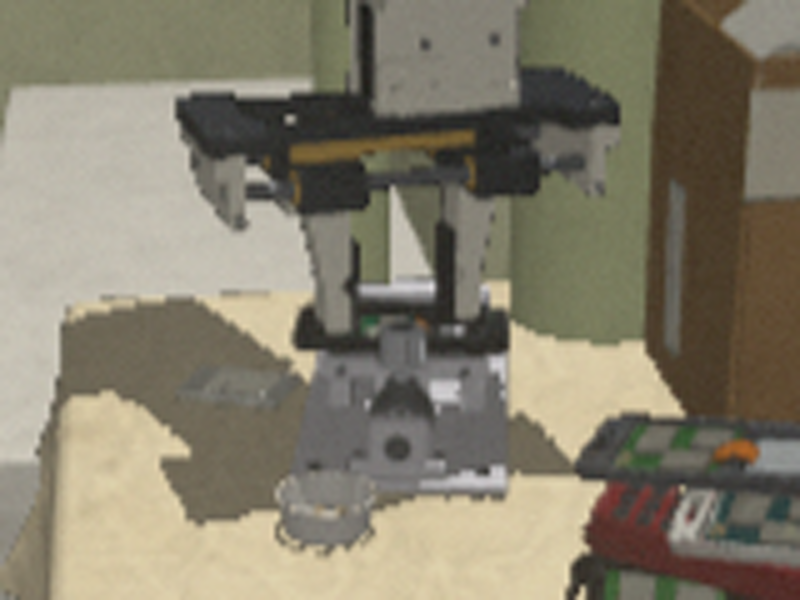

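The head sits between the two fingers at crop (400,345), nicely centred. Nothing else is near them.

```bash
python3 -m handwheel '[[0.7,0,-0.2,0,0],[0.9,0,-0.2,0,0],[1,0,-0.2,0,0],[1,0,-0.2,0,0],[1,0,-0.2,0,0],[1,0,-0.2,0,0]]' 6; python3 -c "
from plant import get_state as g;s=g();print(s['contact_force'],s['moment'])"
```

```text
time_s: 4.4
tcp_pos: [0.4962, -0.0008, 0.0517]
eef_rot: [180.0, -0.0, -80.1]
contact_force: [0.3, 0.4, -1.0]
gripper_width: 0.0004
gripper_force: 0.0
[ 0.34256631  0.44639461 -1.02809543] [ 0.05584121 -0.05937764 -0.00388196]
```

```bash
python3 - <<'E'
from h import *
np.set_printoptions(precision=4,suppress=True)
print(get_state()['tcp_pos'])
c,R,t=cal('side'); im,d=imaging.capture('side');W=cloud('side',d)
save('s3.png',cv2.resize(im[140:230,220:320],(800,600)[:1]+(600,) ,interpolation=cv2.INTER_CUBIC))
a=np.load('side1.npz')['W']
for P in [(.497,-.0007,.07),(.497,-.0007,.049),get_state()['tcp_pos']]:
    q=R@np.array(P)+t;print(P,c['fx']*q[0]/q[2]+c['cx'],c['fy']*q[1]/q[2]+c['cy'])
for rr in range(176,200,2):print(rr,[W[rr,x].round(3).tolist() for x in (256,260,264)],a[rr,260].round(3))
E
```

```text
[ 0.4962 -0.0008  0.0517]
(0.497, -0.0007, 0.07) 259.165716746727 185.9012243808345
(0.497, -0.0007, 0.049) 259.1564770213501 194.0703075384728
[ 0.4961 -0.0008  0.0517] 258.8050257773613 193.05033559163283
176 [[0.488, -0.013, 0.1], [nan, nan, nan], [0.507, -0.009, 0.098]] [0.521 0.16  0.037]
178 [[0.488, -0.01, 0.094], [0.498, -0.006, 0.092], [0.507, -0.009, 0.092]] [0.516 0.122 0.045]
180 [[0.488, -0.01, 0.089], [0.498, -0.006, 0.087], [0.507, -0.009, 0.088]] [0.513 0.106 0.046]
182 [[0.488, -0.013, 0.085], [0.498, -0.005, 0.082], [0.508, -0.007, 0.082]] [0.512 0.098 0.043]
184 [[0.488, -0.011, 0.079], [0.498, -0.008, 0.077], [0.508, -0.007, 0.077]] [0.5   0.004 0.073]
186 [[0.489, -0.002, 0.071], [0.498, -0.005, 0.071], [0.508, -0.002, 0.07]] [ 0.498 -0.008  0.073]
188 [[0.489, -0.0, 0.065], [0.498, -0.01, 0.068], [0.508, -0.004, 0.066]] [ 0.498 -0.009  0.068]
190 [[0.489, -0.004, 0.061], [0.498, -0.005, 0.061], [0.509, -0.002, 0.059]] [ 0.498 -0.009  0.063]
192 [[0.489, -0.006, 0.057], [0.498, -0.008, 0.057], [0.508, -0.004, 0.055]] [ 0.498 -0.009  0.058]
194 [[0.491, 0.012, 0.044], [0.499, -0.004, 0.05], [0.51, 0.007, 0.045]] [ 0.499 -0.003  0.05 ]
196 [[0.491, 0.013, 0.039], [0.498, -0.005, 0.046], [0.51, 0.009, 0.04]] [ 0.499 -0.003  0.045]
198 [[0.49, 0.003, 0.038], [0.498, -0.006, 0.041], [0.509, 0.004, 0.036]] [ 0.498 -0.009  0.042]
```

View pics/s3.png

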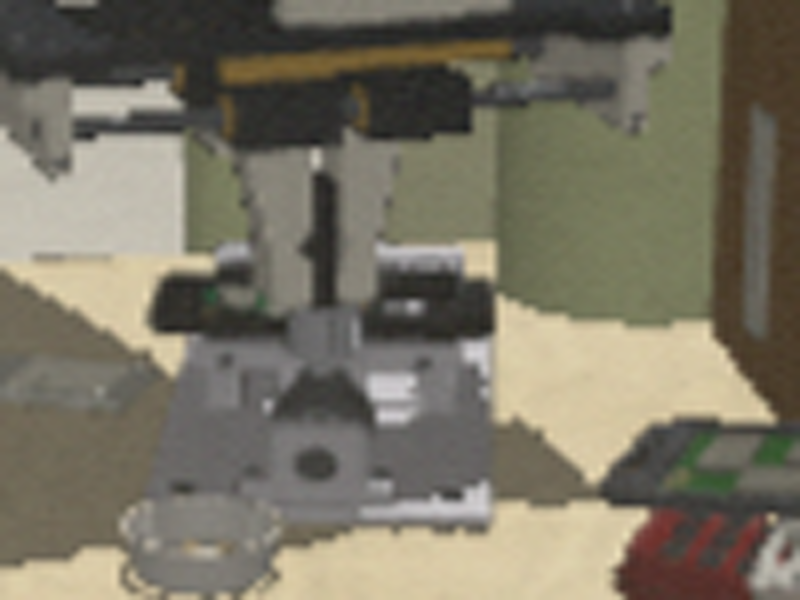

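```bash
python3 - <<'E'
from h import *
np.set_printoptions(precision=4,suppress=True)
c,R,t=cal('side'); a=np.load('side1.npz');W=a['W']
q=R@np.array([.221,.6373,.2048])+t;print('start tcp pix',c['fx']*q[0]/q[2]+c['cx'],c['fy']*q[1]/q[2]+c['cy'])
m=np.zeros((384,512),bool);m[40:110,125:190]=1
m&=(abs(W[...,1]-.637)<.1)&(abs(W[...,0]-.221)<.12)&(W[...,2]>.15)
v,u=np.where(m);i=np.argsort(-v)[:12];print([(u[j],v[j],W[v[j],u[j]].round(3).tolist()) for j in i])
im,d=imaging.capture('side');W=cloud('side',d)
print([W[rr,260].round(3).tolist() for rr in range(160,190,2)],[W[rr,255].round(3).tolist() for rr in range(160,190,2)])
s=get_state();print(s['tcp_pos'],s['contact_force'],s['joints'])
E
```

```text
start tcp pix 160.3788158269119 91.9473211027683
[(np.int64(155), np.int64(87), [0.21, 0.581, 0.23]), (np.int64(154), np.int64(87), [0.207, 0.581, 0.23]), (np.int64(153), np.int64(87), [0.203, 0.585, 0.229]), (np.int64(152), np.int64(87), [0.199, 0.589, 0.229]), (np.int64(153), np.int64(86), [0.204, 0.58, 0.233]), (np.int64(154), np.int64(86), [0.206, 0.588, 0.232]), (np.int64(152), np.int64(86), [0.2, 0.579, 0.233]), (np.int64(156), np.int64(86), [0.214, 0.582, 0.233]), (np.int64(155), np.int64(86), [0.21, 0.582, 0.233]), (np.int64(151), np.int64(86), [0.197, 0.583, 0.233]), (np.int64(157), np.int64(86), [0.216, 0.592, 0.232]), (np.int64(150), np.int64(86), [0.193, 0.584, 0.233])]
[[0.493, -0.042, 0.147], [0.5, 0.005, 0.128], [0.5, 0.004, 0.123], [0.499, -0.002, 0.12], [0.498, -0.006, 0.116], [0.498, -0.008, 0.112], [0.498, -0.007, 0.107], [0.498, -0.01, 0.103], [0.498, -0.008, 0.098], [0.498, -0.007, 0.092], [0.498, -0.008, 0.088], [0.498, -0.007, 0.082], [0.498, -0.01, 0.078], [0.498, -0.009, 0.073], [0.498, -0.007, 0.067]] [[0.482, -0.043, 0.148], [0.486, -0.012, 0.134], [0.486, -0.012, 0.129], [0.486, -0.013, 0.124], [0.486, -0.013, 0.119], [0.486, -0.013, 0.115], [0.486, -0.012, 0.109], [0.486, -0.012, 0.105], [0.486, -0.013, 0.1], [0.485, -0.015, 0.096], [0.486, -0.01, 0.089], [0.485, -0.015, 0.086], [0.486, -0.011, 0.079], [0.496, 0.071, 0.043], [0.494, 0.058, 0.042]]
[ 0.4962 -0.0008  0.0517] [ 0.1065 -0.3626 -0.1114] [ 22.6527  13.0951 -33.0291  -0.0011 -43.8801 -12.7762]
```

The picture and its depth show the fingertips ending at about z = 0.076, just above the head, although the state reports 0.052. The same gap of about 24 mm shows in the start picture (0.229 against 0.205). So the reported TCP z reads low, and I'll go by the camera: open, lower 2 cm and look again.

```bash
python3 -m handwheel '[[0.5,0.1,0,0,0],[0.5,0.1,0,0,0],[0.5,0.1,0,0,0],[0.5,0.1,0,0,0],[0.5,0.1,0,-0.5,0],[0.5,0.1,0,-1,0],[0.5,0.1,0,-1.5,0],[0.5,0.1,0,-2,0]]' 6; python3 - <<'E'
from h import *
s=get_state();print(s['tcp_pos'],s['contact_force'],s['gripper_width'])
im,d=imaging.capture('side')
save('s4.png',cv2.resize(im[140:230,220:320],(800,600) ,interpolation=cv2.INTER_CUBIC))
W=cloud('side',d)
for x in range(244,276,2): print(x,[W[rr,x].round(3).tolist() for rr in range(184,200,2)])
E
```

```text
time_s: 5.5
tcp_pos: [0.497, -0.0008, 0.0313]
eef_rot: [180.0, -0.0, -80.1]
contact_force: [-0.3, 0.1, -0.4]
gripper_width: 0.0436
gripper_force: 0.0
[ 0.49702514 -0.00081641  0.03126122] [-0.26121104  0.14778682 -0.42221285] 0.04360875857245609
244 [[0.46, -0.014, 0.082], [0.46, -0.009, 0.075], [0.46, -0.007, 0.069], [0.46, -0.008, 0.064], [0.46, -0.007, 0.059], [0.463, 0.024, 0.041], [0.468, 0.087, 0.01], [0.467, 0.073, 0.01]]
246 [[0.464, -0.017, 0.082], [0.464, -0.016, 0.077], [0.464, -0.018, 0.073], [0.464, -0.015, 0.067], [0.464, -0.015, 0.062], [0.464, -0.014, 0.056], [0.471, 0.056, 0.022], [0.471, 0.059, 0.015]]
248 [[0.469, -0.016, 0.082], [0.469, -0.017, 0.077], [0.469, -0.016, 0.072], [0.468, -0.018, 0.068], [0.469, -0.014, 0.061], [0.469, -0.016, 0.057], [0.476, 0.057, 0.022], [0.476, 0.054, 0.017]]
250 [[0.474, -0.012, 0.08], [0.474, -0.012, 0.075], [0.473, -0.017, 0.072], [0.473, -0.017, 0.067], [0.473, -0.015, 0.061], [0.473, -0.014, 0.056], [0.482, 0.066, 0.018], [0.482, 0.063, 0.013]]
252 [[0.49, 0.089, 0.042], [0.488, 0.071, 0.043], [0.487, 0.059, 0.042], [0.494, 0.
[... 1488 characters left out ...]
, 0.004, 0.062], [0.519, 0.003, 0.057], [0.521, 0.014, 0.047], [0.52, 0.009, 0.044], [0.531, 0.08, 0.009], [0.53, 0.069, 0.008]]
270 [[0.523, -0.004, 0.075], [0.523, -0.004, 0.07], [0.523, -0.005, 0.065], [0.522, -0.006, 0.06], [0.523, -0.004, 0.054], [0.526, 0.014, 0.042], [0.536, 0.078, 0.01], [0.534, 0.066, 0.009]]
272 [[0.527, -0.008, 0.076], [0.527, -0.004, 0.07], [0.527, -0.006, 0.065], [0.527, -0.005, 0.06], [0.53, 0.011, 0.048], [0.53, 0.008, 0.044], [0.536, 0.044, 0.024], [0.536, 0.043, 0.019]]
274 [[0.532, -0.005, 0.075], [0.532, -0.006, 0.07], [0.533, -0.002, 0.064], [0.532, -0.005, 0.059], [0.535, 0.011, 0.048], [0.535, 0.011, 0.042], [0.541, 0.046, 0.023], [0.541, 0.044, 0.018]]
```

View pics/s4.png

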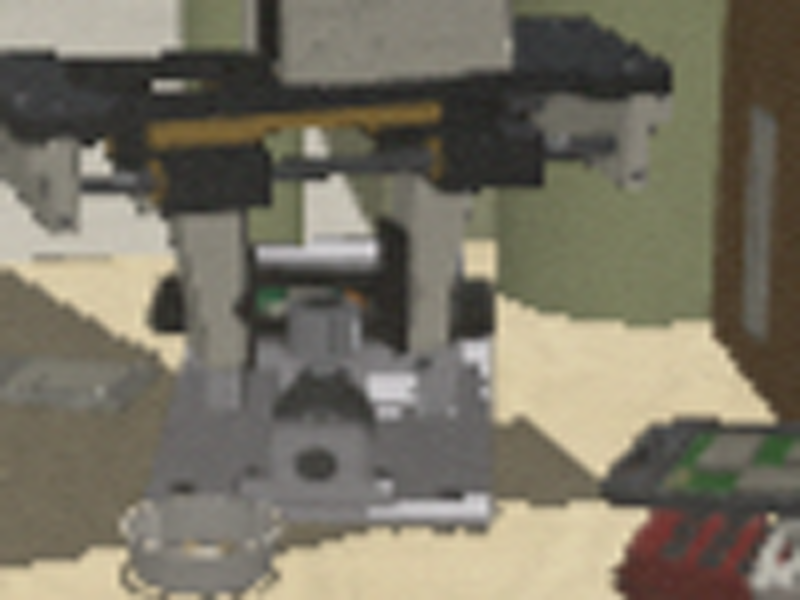

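Now the fingertips end at z ≈ 0.055, left at crop (220,365) and right at (430,350). They straddle the head at (325,330), so I'll close gently.

```bash
python3 -m handwheel '[[0.7,0,0.1,0,0],[1,0,0.1,0,0],[1,0,0.1,0,0],[1,0,0.1,0,0],[1,0,0.1,0,0]]' 8; python3 -c "
from plant import get_state as g
for i in range(2):
  s=g();print(s['contact_force'],s['moment'],s['tcp_pos'])"
```

```text
time_s: 6.18
tcp_pos: [0.4988, 0.0007, 0.0323]
eef_rot: [-179.8, 0.0, -80.1]
contact_force: [5.2, -0.4, -2.7]
gripper_width: 0.0213
gripper_force: 8.0
[ 5.24507603 -0.42187692 -2.66176661] [-0.01639979 -2.03212211 -0.01266177] [0.49879339 0.0007295  0.03229499]
[ 5.24507603 -0.42187692 -2.66176661] [-0.01639979 -2.03212211 -0.01266177] [0.49879339 0.0007295  0.03229499]
```

```bash
python3 -m handwheel '[[1,0.15,0,0,0],[1,0.2,0,0,0],[1,0.2,0,0,0],[1,0.2,0,0,0]]' 50; python3 -c "
from plant import get_state as g
s=g();print(s['contact_force'],s['moment'],s['tcp_pos'])"
```

```text
time_s: 6.68
tcp_pos: [0.4989, 0.0005, 0.0322]
eef_rot: [180.0, 0.0, -80.1]
contact_force: [-2.2, 3.7, 6.3]
gripper_width: 0.0205
gripper_force: 50.0
[-2.20503946  3.71900645  6.26197472] [ 1.52285126  0.77501839 -0.01402081] [0.49887128 0.00052804 0.03219636]
```

```bash
python3 -m handwheel '[[1,0,0,0,10],[1,0,0,0,20],[1,0,0,0,30],[1,0,0,0,40],[1,0,0,0,50],[1,0,0,0,60],[1,0,0,0,70],[1,0,0,0,75]]' 50; python3 -m handwheel '[[1,0,0,0,0],[1,0,0,0,0]]'; python3 -c "
from plant import get_state as g
s=g();print(s['contact_force'],s['moment'],s['tcp_pos'],s['eef_rot'])"
```

```text
time_s: 7.68
tcp_pos: [0.4993, 0.0003, 0.0322]
eef_rot: [-180.0, -0.0, -4.9]
contact_force: [0.1, 2.2, 4.9]
gripper_width: 0.0205
gripper_force: 50.0
time_s: 7.92
tcp_pos: [0.4992, 0.0003, 0.0322]
eef_rot: [-180.0, -0.0, -5.2]
contact_force: [-1.0, 2.4, 6.7]
gripper_width: 0.0207
gripper_force: 50.0
[-0.98563104  2.39261713  6.73472382] [0.56009681 0.15836194 0.0394789 ] [4.99247720e-01 2.88057660e-04 3.21737037e-02] [-1.79994814e+02 -1.40035557e-02 -5.24403602e+00]
```

```bash
python3 -m handwheel '[[1,0.09,0.5,0,0],[1,0.18,1,0,0],[1,0.27,1.5,0,0],[1,0.36,2,0,0],[1,0.36,2,0,0],[1,0.36,2,0,0]]'; python3 - <<'E'
from h import *
s=get_state();u=np.array([.179,.984,0]);print(s['contact_force'],s['contact_force']@u,s['moment'],s['tcp_pos']@u)
print(np.array([.4992,.0003,0])@u)
E
```

```text
time_s: 8.68
tcp_pos: [0.5029, 0.0203, 0.0322]
eef_rot: [-180.0, -0.0, -5.2]
contact_force: [-0.7, 2.0, 5.1]
gripper_width: 0.0209
gripper_force: 50.0
[-0.71654687  1.95203074  5.11558824] 1.7925363550472957 [0.58316948 0.17585972 0.0944013 ] 0.11001758873370486
0.08965199999999998
```

```bash
cat > st.py <<'E'
from h import *
s=get_state();u=np.array([.179,.984,0]);print('F',round(s['contact_force']@u,2),'s',round(s['tcp_pos']@u*1000,2),'Mz',round(s['moment'][2],3),'lat',round(s['contact_force']@np.array([.984,-.179,0]),2),'t',s['time_s'])
E
python3 -m handwheel '[[1,0.04,0.2,0,0],[1,0.07,0.4,0,0]]' >/dev/null; python3 st.py;python3 -m handwheel '[[1,0.04,0.2,0,0],[1,0.07,0.4,0,0]]' >/dev/null; python3 st.py; python3 -m handwheel '[[1,0.02,0.1,0,0],[1,0.02,0.1,0,0]]' >/dev/null; python3 st.py;python3 -m handwheel '[[1,0.02,0.1,0,0],[1,0.02,0.1,0,0]]' >/dev/null; python3 st.py
```

```text
F -1.51 s 113.68 Mz -0.002 lat 2.03 t 8.925
F -1.66 s 117.75 Mz 0.016 lat 0.56 t 9.175
F -0.83 s 118.85 Mz 0.051 lat 0.38 t 9.425
F -0.68 s 119.76 Mz 0.061 lat -0.13 t 9.675
```

```bash
for i in 1; do python3 -m handwheel '[[1,0.02,0.1,0,0],[1,0.02,0.1,0,0]]' >/dev/null; python3 st.py; python3 -m handwheel '[[1,0.02,0.1,0,0],[1,0.02,0.1,0,0]]' >/dev/null; python3 st.py;python3 -m handwheel '[[1,0.02,0.1,0,0],[1,0.02,0.1,0,0]]' >/dev/null; python3 st.py; done
```

```text
F -0.94 s 120.76 Mz 0.008 lat -0.04 t 9.925
F -3.82 s 121.33 Mz 0.004 lat 1.79 t 10.175
F -6.42 s 121.88 Mz -0.077 lat 2.06 t 10.425
```

```bash
python3 -m handwheel '[[1,0.02,0.1,0,0],[1,0.02,0.1,0,0],[1,0.02,0.1,0,0]]' >/dev/null; python3 st.py; python3 -m handwheel '[[1,0.01,0.06,0,0],[1,0.01,0.06,0,0],[1,0.01,0.06,0,0]]' >/dev/null; python3 st.py;python3 st.py
```

```text
F -7.86 s 122.46 Mz 0.022 lat 3.4 t 10.8
F -9.3 s 122.74 Mz 0.024 lat 3.73 t 11.175
F -9.3 s 122.74 Mz 0.024 lat 3.73 t 11.175
```

```bash
python3 -m handwheel '[[1,0.1,0.05,0,0],[1,0.12,0.1,0,0],[1,0.12,0.1,0,0],[1,0.12,0.1,0,0]]' >/dev/null; python3 st.py; python3 -m handwheel '[[1,0,0,0,0],[1,0,0,0,0]]' ; python3 st.py
```

```text
F -12.35 s 123.02 Mz 0.1 lat 0.19 t 11.675
time_s: 11.92
tcp_pos: [0.505, 0.0332, 0.0321]
eef_rot: [179.8, 0.2, -5.3]
contact_force: [-1.0, -11.6, 10.8]
gripper_width: 0.0206
gripper_force: 50.0
F -11.55 s 123.02 Mz 0.112 lat 1.08 t 11.925
```

```bash
python3 -m handwheel '[[1,0,0,0,-8],[1,0,0,0,-16],[1,0,0,0,-22],[1,0,0,0,-22]]' >/dev/null; python3 st.py
```

```text
F -13.59 s 122.83 Mz -0.026 lat 0.99 t 12.425
```

```bash
python3 -m handwheel '[[1,0,0,0,0],[1,0,0,0,0]]' >/dev/null; python3 st.py;  python3 -m handwheel '[[1,0,0,0,0]]' >/dev/null; python3 st.py
```

```text
F -12.36 s 122.84 Mz 0.015 lat 1.38 t 12.675
F -13.37 s 122.81 Mz -0.034 lat 0.7 t 12.8
```

```bash
python3 -m handwheel '[[1,-0.01,-0.06,0,0],[1,-0.01,-0.06,0,0],[1,-0.01,-0.06,0,-8],[1,-0.01,-0.06,0,-16],[1,-0.01,-0.06,0,-16],[1,-0.01,-0.06,0,-16]]' >/dev/null; python3 st.py;  python3 -m handwheel '[[1,0,0,0,0]]' >/dev/null; python3 st.py
```

```text
F -10.9 s 122.65 Mz -0.048 lat 0.76 t 13.55
F -11.08 s 122.68 Mz -0.042 lat -0.66 t 13.675
```

```bash
python3 -m handwheel '[[1,0,0,0,-8],[1,0,0,0,-16],[1,0,0,0,-24],[1,0,0,0,-32],[1,0,0,0,-32],[1,0,0,0,-32]]' >/dev/null; python3 st.py;  python3 -m handwheel '[[1,0,0,0,-5],[1,0,0,0,-5],[1,0,0,0,-5]]' ; python3 st.py
```

```text
F -10.94 s 122.48 Mz 0.012 lat -1.14 t 14.425
time_s: 14.8
tcp_pos: [0.5045, 0.0327, 0.0321]
eef_rot: [179.7, -0.2, -80.3]
contact_force: [-2.4, -10.3, 12.7]
gripper_width: 0.0206
gripper_force: 50.0
F -10.61 s 122.43 Mz -0.002 lat -0.52 t 14.8
```

```bash
python3 -m handwheel '[[1,0,0,0,-6],[1,0,0,0,-6],[1,0,0,0,-6]]' >/dev/null; python3 st.py; python3 -m handwheel '[[1,0,0,0,0]]' >/dev/null; python3 st.py;  python3 -m handwheel '[[1,-0.02,-0.12,0,0],[1,-0.02,-0.12,0,0],[1,-0.02,-0.12,0,0]]'|grep eef ; python3 st.py
```

```text
F -10.91 s 122.42 Mz -0.007 lat -1.51 t 15.175
F -10.7 s 122.47 Mz -0.044 lat -1.05 t 15.3
eef_rot: [179.8, -0.1, -86.3]
F -4.89 s 122.25 Mz -0.005 lat -4.67 t 15.675
```

```bash
python3 -m handwheel '[[1,-0.01,-0.1,0,-8],[1,-0.01,-0.1,0,-8],[1,-0.01,-0.1,0,-8]]'|grep eef ; python3 st.py;python3 -m handwheel '[[1,0,0,0,-8],[1,0,0,0,-8]]'|grep eef ; python3 st.py
```

```text
eef_rot: [179.8, -0.1, -94.2]
F -4.76 s 121.36 Mz 0.23 lat -5.36 t 16.05
eef_rot: [179.8, -0.2, -102.4]
F -3.21 s 121.42 Mz 0.162 lat -4.66 t 16.3
```

```bash
python3 -m handwheel '[[0.8,0,0,0,0],[0.6,0,0,0,0],[0.5,0,0,0,0],[0.5,0,0,0,0],[0.5,0,0,2,0],[0.5,0,0,7,0],[0.5,0,0,13,0],[0.5,0,0,18,0]]' && python3 -m handwheel '[[0.5,-3,3,0,0],[0.5,-6,7,0,0],[0.5,-8,12,0,0],[0.5,-10,17,0,0],[0.5,-12,22,0,0],[0.5,-14,26,0,0],[0.5,-16,30,0,0],[0.5,-16,30,0,0]]'; python3 - <<'E'
from h import *
np.set_printoptions(precision=4,suppress=True)
b=np.load('top1.npz')['W']
im,d=imaging.capture('top');W=cloud('top',d);save('c5.png',cv2.resize(im[130:250,130:290],(800,600),interpolation=cv2.INTER_CUBIC))
u=np.array([.179,.984])
for W in (b,W):
    m=np.isfinite(W[...,0])&(W[...,0]>.42)&(W[...,0]<.58)&(W[...,1]>-.08)&(W[...,1]<.22)
    for lo,hi in((.063,.08),(.04,.0495)):
        k=m&(W[...,2]>lo)&(W[...,2]<hi)
        n,l,st,_=cv2.connectedComponentsWithStats(k.astype(np.uint8))
        for i in range(1,n):
            if st[i,4]>25:
                p=W[l==i]; R=cv2.minAreaRect((p[:,:2]*1000).astype(np.float32)); print(lo,st[i,4],R,'s',R[0]@u)
for q in('battery','screw_cup','tweezers'):
    for o in finder.cut_out('top',q)[:1]:
        p=W[o['region']]; print(q,o['p'],np.nanmedian(p,0))
E
```

```text
time_s: 17.3
tcp_pos: [0.5063, 0.033, 0.214]
eef_rot: [-180.0, 0.0, -102.1]
contact_force: [0.9, 0.6, -0.4]
gripper_width: 0.0439
gripper_force: 0.0
time_s: 18.3
tcp_pos: [0.3451, 0.3352, 0.2114]
eef_rot: [180.0, -0.0, -102.0]
contact_force: [-0.9, -0.2, -0.8]
gripper_width: 0.0433
gripper_force: 0.0
0.063 81 ((496.963134765625, -0.6620903015136719), (20.96637725830078, 20.518566131591797), 4.50413179397583) s 88.30490426635743
0.04 533 ((507.3094482421875, 75.83540344238281), (48.20944595336914, 109.59709167480469), 79.67439270019531) s 165.43042822265625
0.04 281 ((517.7783813476562, 115.37220764160156), (27.273286819458008, 83.2970962524414), 79.42093658447266) s 206.2085825805664
0.04 188 ((499.7032165527344, 16.305988311767578), (18.27295684814453, 82.996826171875), 79.9170150756836) s 105.49196826171875
0.063 79 ((501.8825988769531, 31.454368591308594), (20.85324478149414, 21.085474014282227), 43.94102478027344) s 120.78808389282226
0.04 959 ((508.81732177734375, 83.78693389892578), (88.22247314453125, 110.61210632324219), 80.43146514892578) s 173.5246435546875
battery 0.68 [0.4219 0.0989 0.005 ]
screw_cup 0.63 [ 0.4554 -0.0701  0.0042]
tweezers 0.63 [ 0.3921 -0.2587  0.0041]
```

View pics/c5.png

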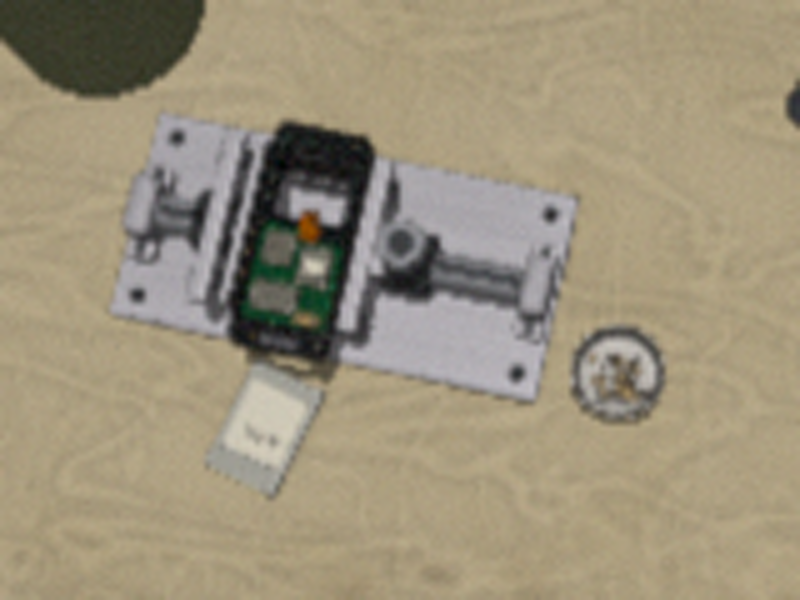

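```bash
python3 -m handwheel '[[0.5,2,-4,0,10],[0.5,4,-8,0,20],[0.5,6,-13,0,30],[0.5,8,-18,0,40],[0.5,10,-23,0,50],[0.5,13,-27,0,60],[0.5,16,-30,0,70],[0.5,16,-30,0,80]]'>/dev/null; python3 -m handwheel '[[0.5,0,0,-4,10],[0.5,0,0,-8,10],[0.5,0,0,-8,10],[0.5,0,0,-8,10]]'; python3 st.py
```

```text
time_s: 20.0
tcp_pos: [0.5072, 0.0326, 0.1333]
eef_rot: [-180.0, -0.1, -14.0]
contact_force: [1.0, 0.6, 1.5]
gripper_width: 0.044
gripper_force: 0.0
F 0.8 s 122.9 Mz -0.008 lat 0.89 t 20.0
```

```bash
python3 -m handwheel '[[0.5,-0.2,0,-4,2],[0.5,-0.2,0,-7,4],[0.5,-0.2,0,-9,4],[0.5,-0.2,0,-10.1,4],[0.5,-0.2,0,-10.1,4]]'; python3 st.py; python3 -m handwheel '[[0.7,0,0,0,0],[1,0,0,0,0],[1,0,0,0,0],[1,0,0,0,0],[1,0,0,0,0]]' 8; python3 st.py
```

```text
time_s: 20.62
tcp_pos: [0.5048, 0.0332, 0.0314]
eef_rot: [-180.0, -0.0, -10.0]
contact_force: [-0.2, -0.6, 0.5]
gripper_width: 0.0438
gripper_force: 0.0
F -0.61 s 122.98 Mz -0.018 lat -0.06 t 20.625
time_s: 21.25
tcp_pos: [0.5046, 0.0329, 0.0313]
eef_rot: [-180.0, -0.0, -10.0]
contact_force: [-0.1, -1.2, 5.6]
gripper_width: 0.0215
gripper_force: 8.0
F -1.21 s 122.74 Mz 0.046 lat 0.09 t 21.25
```

The re-grip puts the head at s = 122.7 mm. While pushing, that position took about 9–10 N, so the clamp has held. I'll release, retreat and hand in.

```bash
python3 -m handwheel '[[0.8,0,0,0,0],[0.6,0,0,0,0],[0.5,0,0,0,0],[0.5,0,0,0,0],[0.5,0,0,2,0],[0.5,0,0,7,0],[0.5,0,0,13,0],[0.5,0,0,16,0]]' && python3 -m handwheel '[[0.5,-3,3,0,0],[0.5,-6,7,0,0],[0.5,-8,12,0,0],[0.5,-10,17,0,0],[0.5,-12,22,0,0],[0.5,-14,26,0,0],[0.5,-14,26,0,0]]'; python3 - <<'E'
from h import *
im,d=imaging.capture('top');W=cloud('top',d)
k=(W[...,2]>.063)&(W[...,2]<.08)&(abs(W[...,0]-.503)<.03)&(abs(W[...,1]-.03)<.03)
R=cv2.minAreaRect((W[k][:,:2]*1000).astype(np.float32));print(R,np.array(R[0])@[.179,.984])
print(r.close_job())
E
```

```text
time_s: 22.25
tcp_pos: [0.5054, 0.0334, 0.1941]
eef_rot: [-179.9, -0.2, -10.0]
contact_force: [0.5, 0.3, -0.1]
gripper_width: 0.0436
gripper_force: 0.0
time_s: 23.12
tcp_pos: [0.3631, 0.2953, 0.1906]
eef_rot: [-180.0, 0.0, -9.8]
contact_force: [0.1, -0.7, -1.0]
gripper_width: 0.0439
gripper_force: 0.0
((502.6947021484375, 31.40712547302246), (21.376073837280273, 20.674713134765625), 1.5796880722045898) 120.8869631500244
the job is handed in; nothing more can be done
None
```

The job is handed in at about 23 s: the phone is clamped at an estimated 8–10 N, the screw is tight to its end stop, the jaw held after I let go, and the cup, battery and tweezers were not touched.

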